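# Bolt the long glassware chest shut

## Task

Lock the longer of the two grey chests on the bench: slide the barrel bolt on its lid fully across to the left into its keeper, then turn the bolt's handle down into the notch until it lies level, and let go. Leave the shorter chest's bolt alone.

Things in the scene. Friction and masses are not known exactly. Their poses are not given: they have to be found in the camera images.
- long_chest: The longer grey chest, fixed: 130 (x) x 220 (y) x 70 mm high; origin at the centre of its underside, x away from its front, y to its left, z up, yawed up to 0.25 rad. On its lid lies a steel barrel bolt, 12 mm thick, along y, axis at x = -43, z = 84 mm. From slide s (mm) and handle angle a (below) its knob's centre is at x = -43 - 52 cos a, y = 10 + s, z = 84 + 52 sin a mm.
- long_chest_bolt (a joint): Slide of that bolt in m: 0 drawn back (right), 0.040 fully home at its stop (left, the chest's +y). Starts at 0 to 0.006; friction about 1.5 N, no spring. A thin guide wall 14 to 18 mm in front of its axis, up to z = 88 mm, at chest y = -2 to 34 mm, keeps the handle from turning down except in the notch left of it (22 mm wide, to y = 56 mm).
- long_chest_handle (a joint): Angle in rad of that bolt's handle, an 8 mm stem with an 18 mm ball knob 52 mm from the bolt's axis: 0 = down, level, the knob 30 mm out from the chest's front face with nothing under it; 1.25 = most raised. Starts at 0.95 to 1.2 and stays where it is left; about 1 N at the knob turns it.
- short_chest_knob (a point): Centre of the 18 mm ball knob of the like bolt on the shorter chest (130 x 150 x 70 mm), also drawn back with its handle raised, to be left as it is. Either chest may stand left or right.

How it is judged:
At the end, for the whole second after the job is handed in: The long chest's bolt is home (slide over 26 of its 40 mm) with its handle down in the notch (within 0.17 rad of level), and the short chest's knob is within 15 mm of where it was (value of joint long_chest_bolt above 0.026 m and value of joint long_chest_handle below 0.17 rad and distance of short_chest_knob from where it was at the start of the episode below 0.015 m); the robot touches nothing.
It fails at once if the short chest's bolt is moved (its knob by more than 15 mm) (distance of short_chest_knob from where it was at the start of the episode above 0.015 m).
It also fails if it takes over 35 s, if anything falls off the work surface, if the arm or the gripper's body presses on something with over 40 N, if the wrist force passes 120 N, or if a joint passes its speed limit or range.

## Robot

A 7-joint arm with a two-finger parallel gripper is mounted at the origin on a cart in front of the work surface, level with it; the furniture and walls round the work are solid. World frame = base frame: x ahead of the robot, y to its left, z up, the work surface at z = 0. Lengths are in m, angles in rad, forces in N, time in s.
With the tool pointing down it reaches from about 0.425 to 0.95 m from the base axis. Payload 4.7 kg.
Tool frame: the origin (TCP) lies midway between the tips of the shut fingers; the grasp point (between the pads) lies 19 mm behind it; z points along the fingers, x is the direction in which the jaws open and shut, and the axes are right-handed (so a half turn about z gives the same grasp; the last joint's range is limited). The gripper opens to 87 mm and grips with 3 to 60 N. Pads are 19 mm wide; open, the fingers measure 117 mm over their backs; the gripper's body (75 mm by 190 mm) begins 51 mm behind the grasp point.
Start: joints at [1.138, 0.469, -0.049, 1.532, 0.024, 1.141, -0.082], TCP at [0.265, -0.621, 0.223] pointing down, gripper open.
Joint ranges: [-2.59, 2.59], [-0.33, 1.99], [-1.39, 1.29], [0.1, 2.45], [-1.04, 4.18], [0.21, 1.99], [-2.66, 2.66]. Speed limits (rad/s): [2.57, 2.57, 3.14, 3.14, 3.14, 3.14, 3.14].

## Interface

Orientations are given as a unit quaternion [x, y, z, w].
In Python, from bench import * gives the robot as it stands.
- The arm moves only by the shell command python3 -m inch 'ROWS'. ROWS is JSON, a list of rows, each a list of 7 numbers: the shift along the tool's x, y, z in m, then the turn, a rotation vector about the tool's x, y, z in rad, then the closure, from -1 (fully open) to 1 (shut). A call has 1 to 8 rows; each row is the pose to reach, as a shift and turn from the pose commanded when the call began, along the tool's axes at that moment; what a row does not reach only later rows make up. A row lasts 1/10 s, in which the tool goes at most 50 mm and 8.59 degrees, less where a joint would pass 70% of its speed; a pose out of reach is approached as far as the arm can. A call with a gripper value outside its range is refused whole. The fingers move at their own pace and stop on an object; the grip force is fixed at half the most. Time passes only in rows, so rows that repeat a pose let the fingers close. It gives the time, the measured TCP pose, the force and the opening at its end, in the units of the state.
- get_obs(): the state, without advancing time (a new reading comes with each control period).
- read_camera(name): name is "scene" or "top" or "wrist"; returns a dict with "frame" (420x560x3 uint8, red, green, blue), "range_z" (420x560 float32, m along the optical axis (not along the pixel's ray), 0 where there is no reading), "mtx" (3x3 intrinsics, pixels), "world_from_camera" (4x4, takes a point from camera to world coordinates). Camera axes: x right, y down, z forward; pixel columns grow to the right and rows downward; lengths in m; the calibration is good to about 2 mm. A picture is of the moment at which its call begins.
- close_job(): hands the job in, once; it reports no verdict.
Trained networks look in the newest picture that a camera, given by its name, has taken for a name from the list of things; names that differ only in an ending like _2 or _b are one class to them, and where a whole thing is asked for, a point or a joint stands for the part that bears it (a point fixed in the world has none). Each returns a list of dicts, best first, with "confidence" (0 to 1); they miss things now and then, are a little off and sometimes report something else, mostly with a low value. They report only what shows in the picture. A call takes as long as a camera call.
- cut_out(name, camera): "pixels" (420x560 bool, what is visible of it) and "centre" ([column, row] in pixels, amid what is visible of it).
The state is a dict: "clock": time; "qpos": joint angles; "joint_vel": joint speeds; "tau": joint torques, N m; "eef_pos": TCP position; "tool_rot": TCP orientation; "ft_force": force on the tool from outside, world axes, zero at the start; "torque": the same for the moment, N m; "finger_gap": finger opening in m.
Only numpy, scipy, OpenCV 4.12 (cv2) and the standard library are available. Lean on these libraries where they do the work, as an engineer would, in place of code of your own. Each camera call takes 0.05 s, during which the arm holds its last target.

## Working session

There is one attempt and no reset: what is moved stays moved. The work goes in short steps, Python scripts to look and compute and a shell command to move; the robot and the scene stay as the last step left them, time stands still between calls to the robot, and variables do not carry over. Pictures are saved under pics/ and viewed, and the job is handed in when it is done.

```bash
mkdir -p pics; ls; cat > h.py <<'E'
from bench import *
import numpy as np, cv2
def pts(c):
    z=c["range_z"];K=c["mtx"];T=c["world_from_camera"]
    v,u=np.mgrid[0:z.shape[0],0:z.shape[1]]
    P=np.stack([(u-K[0,2])/K[0,0]*z,(v-K[1,2])/K[1,1]*z,z],-1)
    return P@T[:3,:3].T+T[:3,3]
def save(c,n): cv2.imwrite("pics/"+n,c["frame"][...,::-1])
E
python3 - <<'E'
from h import *
o=get_obs(); print(o)
for n in ["scene","top"]:
    c=read_camera(n); save(c,n+"0.png"); P=pts(c); np.save(n+".npy",P)
    for t in ["long_chest","long_chest_bolt","long_chest_handle","short_chest_knob"]:
        for d in cut_out(t,n)[:3]:
            m=d["pixels"]&(c["range_z"]>0); print(n,t,d["confidence"],d["centre"],m.sum(),np.round(np.median(P[m],0),3) if m.any() else None)
E
```

```text
pics
{'clock': 0.0, 'qpos': array([ 1.1380685 ,  0.46944582, -0.0486085 ,  1.53372807,  0.02410658,
        1.14097209, -0.08232944]), 'joint_vel': array([-2.36367467e-03,  8.80748050e-04,  1.97653409e-03,  1.63245685e-03,
       -3.08979884e-05, -2.76299801e-04,  5.66031538e-04]), 'tau': array([-2.36821288e-04, -5.07982993e+01, -8.07188661e-02, -2.36160958e+01,
       -6.14046352e-02,  3.77154211e-02,  1.66582877e-04]), 'eef_pos': array([ 0.26500973, -0.62013672,  0.22148207]), 'tool_rot': array([ 8.34552620e-01, -5.50927360e-01, -8.40304997e-04, -5.11365468e-04]), 'ft_force': array([-0.18072196, -1.55288555, -0.36850207]), 'torque': array([ 0.0165451 , -0.0531373 , -0.01879326]), 'finger_gap': 0.08692451563968828}
scene long_chest 0.82 [257.0, 195.7] 4304 [0.565 0.228 0.07 ]
scene long_chest_bolt 0.52 [231.7, 175.7] 204 [0.53  0.263 0.091]
scene short_chest_knob 0.68 [312.8, 243.1] 133 [ 0.53  -0.067  0.131]
top long_chest 0.85 [203.3, 202.7] 7558 [0.583 0.266 0.07 ]
top long_chest_bolt 0.65 [194.7, 223.8] 380 [0.538 0.267 0.09 ]
top long_chest_handle 0.49 [191.5, 231.7] 156 [0.528 0.267 0.115]
top short_chest_knob 0.66 [363.4, 222.9] 132 [ 0.537 -0.06   0.131]
```

View pics/scene0.png

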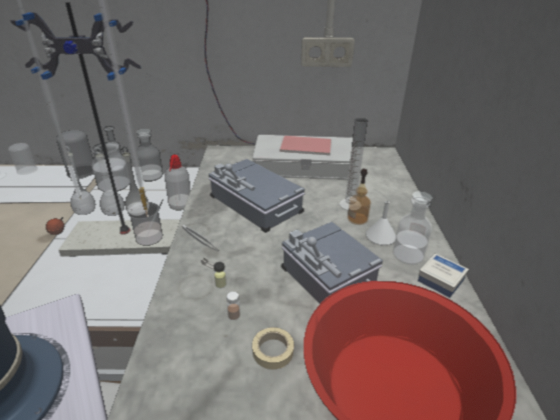

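View pics/top0.png

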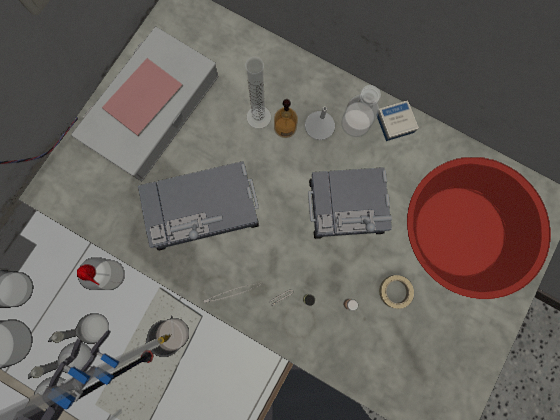

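```bash
python3 - <<'E'
from h import *
P=np.load("top.npy")
z=P[...,2]
m=(abs(z-.07)<.004)
n,l,s,c=cv2.connectedComponentsWithStats(m.astype(np.uint8))
for i in range(1,n):
    if s[i,4]>800:
        q=P[l==i]; r=cv2.minAreaRect(q[:,:2].astype(np.float32)); print(s[i],r,q.mean(0))
# tall points in the left chest region
for lo,hi in ((100,290),(300,450)):
    k=(z>.078)&(z<.2); k[:,:lo]=0;k[:,hi:]=0;k[:120]=0;k[320:]=0
    q=P[k]; print(len(q)); 
    for a in np.arange(.076,.16,.008):
        w=q[(q[:,2]>=a)&(q[:,2]<a+.008)]
        if len(w): print(round(a,3),len(w),np.round(w.mean(0),3),np.round(w.min(0),3),np.round(w.max(0),3))
E
```

```text
[ 102   58   81   78 3048] ((0.8183650970458984, 0.3944331407546997), (0.10499270260334015, 0.14496487379074097), 51.91193771362305) [0.81635051 0.39367811 0.07077657]
[ 138  161  120   86 6005] ((0.5874195694923401, 0.2705018222332001), (0.13080745935440063, 0.220732644200325), 13.592808723449707) [0.59168641 0.26818969 0.07019696]
[ 312  167   78   68 3637] ((0.5936920046806335, -0.04144253581762314), (0.1304241120815277, 0.15107658505439758), 3.9888830184936523) [ 0.60212248 -0.03686029  0.07016558]
[419 166 121 125 803] ((0.5438497066497803, -0.30563169717788696), (0.25315284729003906, 0.21588276326656342), 14.993365287780762) [ 0.55053751 -0.34820961  0.07010202]
652
0.076 33 [0.535 0.281 0.082] [0.513 0.177 0.078] [0.658 0.352 0.084]
0.084 332 [0.539 0.276 0.089] [0.514 0.218 0.084] [0.56  0.356 0.092]
0.092 192 [0.532 0.314 0.094] [0.513 0.225 0.092] [0.555 0.355 0.1  ]
0.1 9 [0.535 0.267 0.103] [0.532 0.265 0.1  ] [0.538 0.271 0.108]
0.108 8 [0.531 0.268 0.111] [0.528 0.264 0.108] [0.533 0.272 0.114]
0.116 3 [0.528 0.266 0.118] [0.528 0.264 0.116] [0.528 0.268 0.119]
0.124 10 [0.514 0.26  0.129] [0.508 0.256 0.126] [0.521 0.273 0.131]
0.132 65 [0.516 0.264 0.135] [0.509 0.257 0.132] [0.524 0.272 0.14 ]
1698
0.076 597 [ 0.56  -0.168  0.082] [ 0.418 -0.242  0.078] [0.761 0.022 0.084]
0.084 841 [ 0.558 -0.126  0.087] [ 0.416 -0.24   0.084] [0.759 0.022 0.092]
0.092 173 [ 0.549 -0.015  0.094] [ 0.537 -0.078  0.092] [0.563 0.022 0.098]
0.1 6 [ 0.546 -0.059  0.104] [ 0.543 -0.062  0.1  ] [ 0.548 -0.058  0.107]
0.108 8 [ 0.542 -0.06   0.112] [ 0.538 -0.063  0.109] [ 0.544 -0.058  0.116]
0.116 1 [ 0.539 -0.058  0.118] [ 0.539 -0.058  0.118] [ 0.539 -0.058  0.118]
0.124 3 [ 0.528 -0.056  0.13 ] [ 0.523 -0.058  0.13 ] [ 0.536 -0.055  0.131]
0.132 58 [ 0.53  -0.061  0.137] [ 0.522 -0.07   0.132] [ 0.537 -0.054  0.14 ]
0.14 11 [ 0.529 -0.062  0.141] [ 0.525 -0.065  0.14 ] [ 0.532 -0.059  0.142]
```

Top view: the long chest is at about (203,203) px on the left, with its knob near (190,232). The short chest is at about (350,200), with its knob at (363,223). The long chest fits at (0.587, 0.2705) with yaw +0.237, and the fitted size is 131 x 221 mm, which agrees with the given dimensions. The knob's chest coordinates give s≈0 and a≈1.0. Next I'll check for obstacles near the goal and work out the tool shifts.

```bash
cat > goal.py <<'E'
from h import *
from scipy.spatial.transform import Rotation as R
yaw=np.deg2rad(13.59); C=np.array([.5874,.2705,0]); Rc=R.from_euler('z',yaw)
def W(p): return C+Rc.apply(p)
def L(p): return Rc.inv().apply(np.asarray(p)-C)
def knob(s,a): return W([-.043-.052*np.cos(a),.010+s,.084+.052*np.sin(a)])
def shift(target):
    o=get_obs(); q=R.from_quat(o["tool_rot"]); return np.round(q.inv().apply(target-o["eef_pos"]),4)
def yawturn(): # turn about tool z so tool x -> chest -y
    q=R.from_quat(get_obs()["tool_rot"]); t=R.from_matrix(np.c_[-Rc.as_matrix()[:,1],-Rc.as_matrix()[:,0],[0,0,-1]])
    return np.round((q.inv()*t).as_rotvec(),4)
E
python3 - <<'E'
from goal import *
print("knob",knob(0,1.0),knob(.04,1),knob(.04,0)); print("turn",yawturn())
for t in [[.45,-.35,.26],[.58,-.05,.26],[.53,.2,.26],[.515,.264,.2]]: print(t,shift(np.array(t)))
for n in ["top","scene"]:
    P=np.load(n+".npy").reshape(-1,3)
    k=(P[:,2]>.12)&(P[:,2]<.6)&(P[:,0]>.1)&(P[:,0]<.75)&(P[:,1]>-.7)&(P[:,1]<.6)
    q=P[k]; 
    g,i=np.unique((q[:,:2]//.05).astype(int),axis=0,return_inverse=True); i=i.ravel()
    for j in range(len(g)):
        w=q[i==j]
        if len(w)>8: print(n,g[j]*.05,len(w),w[:,2].max().round(3))
E
```

```text
knob [0.51594509 0.26351448 0.12775649] [0.50654619 0.30239456 0.12775649] [0.48331118 0.29677772 0.084     ]
turn [-0.      0.      0.1666]
[0.45, -0.35, 0.26] [-0.1763 -0.2763 -0.0375]
[0.58, -0.05, 0.26] [-0.4011 -0.5137 -0.0374]
[0.53, 0.2, 0.26] [-0.6507 -0.5659 -0.0374]
[0.515, 0.264, 0.2] [-0.7154 -0.5773  0.0226]
top [0.2  0.35] 11 0.136
top [0.25 0.3 ] 11 0.418
top [0.25 0.35] 531 0.426
top [0.3 0.3] 3276 0.568
top [0.3 0.5] 16 0.123
top [0.35 0.3 ] 254 0.444
top [ 0.5 -0.1] 72 0.142
top [0.5  0.25] 75 0.14
top [ 0.65 -0.45] 34 0.14
top [ 0.7  -0.45] 288 0.19
top [ 0.7 -0.4] 1242 0.268
top [ 0.7  -0.35] 269 0.278
top [0.7  0.55] 193 0.211
scene [0.15 0.35] 980 0.479
scene [0.15 0.4 ] 119 0.446
scene [ 0.2  -0.55] 913 0.565
scene [0.2  0.35] 985 0.463
scene [0.2 0.4] 114 0.458
scene [0.25 0.3 ] 105 0.431
scene [0.25 0.35] 1160 0.473
scene [0.3 0.3] 2114 0.48
scene [0.3  0.35] 36 0.434
scene [0.35 0.3 ] 117 0.444
scene [ 0.5 -0.1] 89 0.142
scene [0.5  0.25] 49 0.139
scene [ 0.7 -0.4] 527 0.186
scene [ 0.7  -0.35] 284 0.201
scene [0.7  0.55] 567 0.436
```

```bash
python3 - <<'E'
from goal import *
u=np.array([.483,.297]);u/=np.linalg.norm(u)
for n in ["top","scene"]:
    P=np.load(n+".npy").reshape(-1,3)
    for lo in np.arange(.1,.7,.06):
        q=P[(P[:,2]>lo)&(P[:,2]<lo+.06)&(P[:,0]>.1)&(P[:,0]<.65)&(P[:,1]>.12)&(P[:,1]<.55)]
        if len(q)<3: continue
        r=q[:,:2]@u; d=q[:,1]*u[0]-q[:,0]*u[1]
        i=d.argmin(); j=q[:,0].argmax()
        print(n,lo.round(2),len(q),"min lateral",d[i].round(3),q[i].round(3),"max x",q[j].round(3))
E
```

```text
top 0.1 407 min lateral -0.054 [0.536 0.266 0.1  ] max x [0.538 0.268 0.1  ]
top 0.16 144 min lateral 0.099 [0.327 0.317 0.165] max x [0.333 0.324 0.216]
top 0.22 241 min lateral 0.098 [0.328 0.317 0.252] max x [0.332 0.324 0.266]
top 0.28 159 min lateral 0.098 [0.328 0.317 0.306] max x [0.333 0.324 0.318]
top 0.34 891 min lateral 0.08 [0.369 0.32  0.359] max x [0.37  0.324 0.361]
top 0.4 1333 min lateral 0.08 [0.368 0.321 0.441] max x [0.369 0.322 0.441]
top 0.46 609 min lateral 0.098 [0.326 0.316 0.492] max x [0.333 0.324 0.498]
top 0.52 604 min lateral 0.098 [0.326 0.316 0.52 ] max x [0.333 0.324 0.557]
scene 0.1 507 min lateral -0.056 [0.519 0.254 0.131] max x [0.535 0.265 0.102]
scene 0.16 395 min lateral 0.097 [0.325 0.314 0.207] max x [0.331 0.324 0.165]
scene 0.22 490 min lateral 0.097 [0.325 0.314 0.24 ] max x [0.331 0.325 0.279]
scene 0.28 637 min lateral 0.098 [0.325 0.314 0.281] max x [0.331 0.325 0.299]
scene 0.34 1702 min lateral 0.079 [0.366 0.318 0.361] max x [0.368 0.321 0.36 ]
scene 0.4 2046 min lateral 0.078 [0.368 0.318 0.442] max x [0.368 0.318 0.442]
scene 0.46 212 min lateral 0.097 [0.326 0.315 0.471] max x [0.331 0.324 0.479]
```

```bash
python3 -m inch '[[-0.04,-0.05,-0.02,0,0,0.05,-1],[-0.09,-0.14,-0.035,0,0,0.1,-1],[-0.13,-0.2,-0.04,0,0,0.1666,-1],[-0.176,-0.276,-0.04,0,0,0.1666,-1],[-0.21,-0.315,-0.04,0,0,0.1666,-1],[-0.25,-0.355,-0.04,0,0,0.1666,-1],[-0.29,-0.395,-0.04,0,0,0.1666,-1],[-0.33,-0.435,-0.04,0,0,0.1666,-1]]'; python3 -c "
from goal import *
print(get_obs()['qpos'],yawturn())
for t in [[.52,.2,.25],[.515,.264,.2]]: print(t,shift(np.array(t)))"
```

```text
clock: 1.3
eef_pos: [0.471, -0.2805, 0.2607]
tool_rot: [0.786, -0.618, 0.001, -0.0]
ft_force: [0.3, -0.7, 0.3]
finger_gap: 0.0868
[ 0.61598819  0.23736196 -0.18746912  1.78121908  0.04871309  1.12633613
 -0.92089667] [-0.0008 -0.0008 -0.    ]
[0.52, 0.2, 0.25] [-0.4555 -0.1605  0.0104]
[0.515, 0.264, 0.2] [-0.519  -0.1706  0.0604]
```

```bash
python3 -m inch '[[-0.05,-0.02,0,0,0,0,-1],[-0.1,-0.04,0,0,0,0,-1],[-0.145,-0.06,0,0,0,0,-1],[-0.19,-0.08,0,0,0,0,-1],[-0.235,-0.1,0,0,0,0,-1],[-0.28,-0.12,0,0,0,0,-1],[-0.32,-0.13,0,0,0,0,-1],[-0.36,-0.14,0,0,0,0,-1]]'; python3 -c "
from goal import *
print(get_obs()['qpos'],yawturn())
for t in [[.52,.2,.25],[.516,.264,.2]]: print(t,shift(np.array(t)))
c=read_camera('scene');save(c,'scene1.png')"
```

```text
clock: 2.1
eef_pos: [0.5216, 0.1031, 0.2605]
tool_rot: [0.786, -0.618, 0.0, -0.0]
ft_force: [0.0, -0.2, -1.3]
finger_gap: 0.087
[ 0.09337156  0.23206278 -0.43612984  1.80538072  0.10767329  1.12653211
 -1.71117107] [-0.0009  0.0002  0.0012]
[0.52, 0.2, 0.25] [-0.0945 -0.0213  0.0106]
[0.516, 0.264, 0.2] [-0.1577 -0.0325  0.0606]
```

View pics/scene1.png

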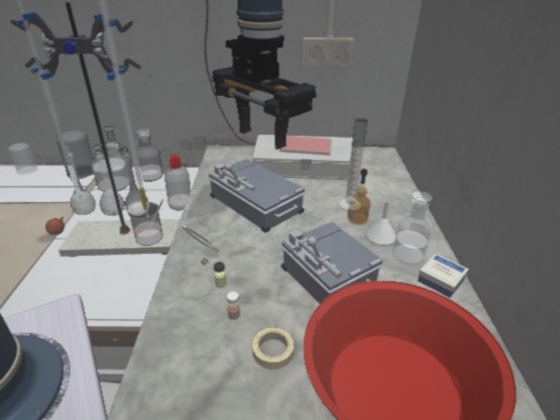

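The gripper is at about (260,95) px, still right of the long chest's knob. The stand at the upper left (85,45) is clear of it. Next I'll hover over the knob.

```bash
python3 -m inch '[[-0.045,-0.01,0.01,0,0,0,-1],[-0.09,-0.02,0.02,0,0,0,-1],[-0.13,-0.03,0.04,0,0,0,-0.6],[-0.158,-0.0325,0.06,0,0,0,-0.2],[-0.158,-0.0325,0.06,0,0,0,-0.2]]'; python3 - <<'E'
from goal import *
print(get_obs()['qpos'],yawturn(),L(get_obs()['eef_pos']))
print(shift(knob(0,1.0)-[0,0,.019]))
c=read_camera('wrist');save(c,'w1.png');P=pts(c)
k=(P[...,2]>.12)&(P[...,2]<.15)&(c['range_z']>0); q=np.array([L(p) for p in P[k]]); print(len(q),q.mean(0),q.min(0),q.max(0)) if len(q) else 0
for t in ["long_chest_handle","long_chest_bolt","short_chest_knob"]:
    for d in cut_out(t,"wrist")[:2]: print(t,d["confidence"],d["centre"])
E
```

```text
clock: 2.65
eef_pos: [0.5128, 0.2659, 0.1976]
tool_rot: [0.788, -0.615, -0.002, 0.001]
ft_force: [-0.4, -0.0, -0.4]
finger_gap: 0.0707
[-0.16952958  0.38006016 -0.49043174  1.77444711  0.19957882  1.04113846
 -2.05810032] [0.0051 0.0019 0.0079] [-0.07357231  0.01301108  0.19761942]
[ 0.0032 -0.0029  0.0888]
505 [-0.06698724  0.01182735  0.13307258] [-0.077155    0.00337502  0.12001443] [-0.05941207  0.02064882  0.13771381]
long_chest_handle 0.79 [286.4, 207.3]
long_chest_bolt 0.59 [289.8, 170.8]
```

View pics/w1.png

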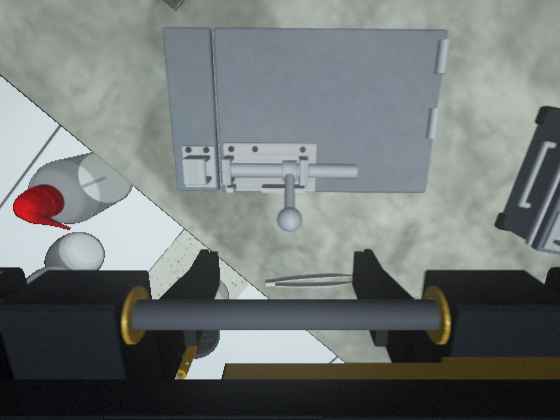

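The wrist view shows the knob at (289,218) px, just ahead of the fingers, which are at about (215,275) and (360,275). Its chest position is (-0.070, 0.012, 0.1285), so s≈2 mm and a≈1.03. Next I'll descend and grip it.

```bash
python3 -c "
from goal import *
print(shift(W([-.0695,.012,.1095])),yawturn())"
```

```text
[-0.0055 -0.0011  0.0913] [-0.0012 -0.0009 -0.0022]
```

```bash
python3 -m inch '[[0,0,0,0,0,0,-0.2],[0,0,0,0,0,0,-0.2]]'; python3 -c "
from goal import *
print(shift(W([-.0695,.012,.1095])),yawturn(),L(get_obs()['eef_pos']),get_obs()['joint_vel'].round(3))"
```

```text
clock: 3.05
eef_pos: [0.5169, 0.2606, 0.2009]
tool_rot: [0.785, -0.619, 0.001, -0.0]
ft_force: [-0.5, 0.7, -0.2]
finger_gap: 0.0528
[-0.0051 -0.0012  0.0914] [-0.0014 -0.0004 -0.0021] [-0.070837    0.00693216  0.20092814] [-0.004  0.002 -0.003  0.004  0.001 -0.002 -0.   ]
```

```bash
python3 -m inch '[[-0.005,-0.001,0.03,0,0,0,-0.2],[-0.005,-0.001,0.06,0,0,0,-0.2],[-0.005,-0.001,0.08,0,0,0,-0.2],[-0.005,-0.001,0.091,0,0,0,-0.2],[-0.005,-0.001,0.091,0,0,0,-0.2],[-0.005,-0.001,0.091,0,0,0,-0.2]]'; python3 - <<'E'
from goal import *
c=read_camera('wrist');save(c,'w2.png')
print(shift(W([-.0695,.012,.1095])),yawturn(),L(get_obs()['eef_pos']))
E
```

```text
clock: 3.65
eef_pos: [0.5167, 0.267, 0.1101]
tool_rot: [0.786, -0.619, 0.0, -0.001]
ft_force: [1.1, 0.0, -0.4]
finger_gap: 0.0524
[0.0014 0.0002 0.001 ] [-0.0024  0.0006 -0.0003] [-0.06933981  0.01341683  0.11049435]
```

View pics/w2.png

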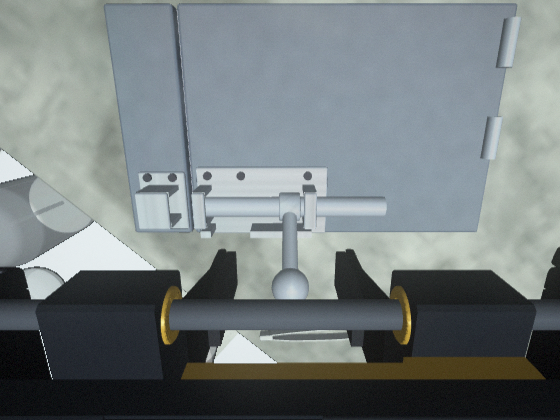

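The knob at (290,285) px sits between the fingers (225 and 350), well centred. Closing now.

```bash
python3 -m inch '[[0,0,0,0,0,0,0.3],[0,0,0,0,0,0,0.6],[0,0,0,0,0,0,1],[0,0,0,0,0,0,1],[0,0,0,0,0,0,1],[0,0,0,0,0,0,1],[0,0,0,0,0,0,1]]'; python3 -c "
from goal import *
print(L(get_obs()['eef_pos']),yawturn())"
```

```text
clock: 4.4
eef_pos: [0.5161, 0.2664, 0.1093]
tool_rot: [0.786, -0.619, 0.0, 0.0]
ft_force: [-0.5, -1.5, 0.8]
finger_gap: 0.0155
[-0.07026538  0.01276551  0.10925035] [ 0.     -0.0006 -0.0003]
```

```bash
python3 -m inch '[[-0.008,0,0,0,0,0,1],[-0.016,0,0,0,0,0,1],[-0.024,0,0,0,0,0,1],[-0.032,0,0,0,0,0,1],[-0.037,0,0,0,0,0,1],[-0.037,0,0,0,0,0,1],[-0.037,0,0,0,0,0,1]]'; python3 - <<'E'
from goal import *
print(L(get_obs()['eef_pos']),yawturn())
c=read_camera('wrist');save(c,'w3.png')
E
```

```text
clock: 5.1
eef_pos: [0.507, 0.3028, 0.1091]
tool_rot: [0.786, -0.618, -0.0, 0.0]
ft_force: [-0.7, -1.9, 2.6]
finger_gap: 0.0159
[-0.07058741  0.05033669  0.10908094] [ 0.0005 -0.0002  0.0001]
```

View pics/w3.png

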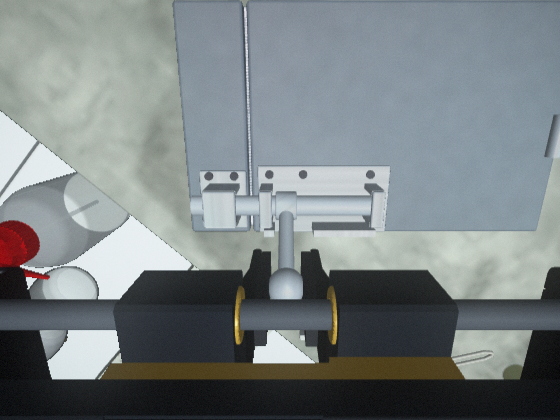

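The bolt's end is now through the keeper at (195-240,205) px and the knob is still held. Next I'll follow the handle's arc down.

```bash
python3 -m inch '[[0,0.0055,0.004,0,0,0,1],[0,0.011,0.009,0,0,0,1],[0,0.016,0.015,0,0,0,1],[0,0.02,0.022,0,0,0,1],[0,0.023,0.029,0,0,0,1],[0,0.0245,0.037,0,0,0,1],[0,0.025,0.0445,0,0,0,1],[0,0.025,0.0455,0,0,0,1]]'; python3 -m inch '[[0,0,0,0,0,0,1],[0,0,0,0,0,0,1]]'; python3 - <<'E'
from goal import *
print(L(get_obs()['eef_pos']),yawturn())
c=read_camera('wrist');save(c,'w4.png')
E
```

```text
clock: 5.95
eef_pos: [0.4818, 0.2966, 0.0623]
tool_rot: [0.786, -0.618, -0.001, 0.001]
ft_force: [-0.7, -0.9, 1.4]
finger_gap: 0.0145
clock: 6.15
eef_pos: [0.4819, 0.2967, 0.0632]
tool_rot: [0.786, -0.618, -0.0, 0.001]
ft_force: [-3.3, -2.4, 0.6]
finger_gap: 0.0142
[-0.09643656  0.05023725  0.06317446] [ 0.0023 -0.0006  0.0004]
```

View pics/w4.png

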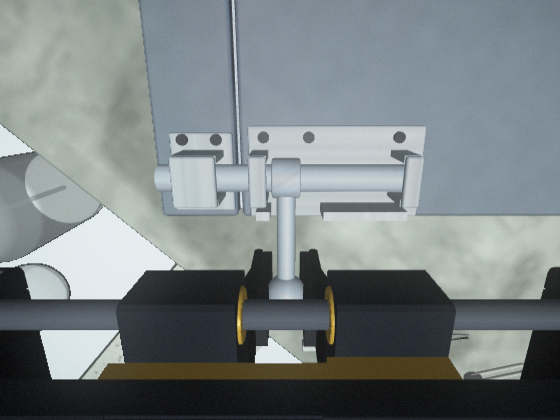

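The handle lies in the notch at (287,210) px. Next I'll release it, rise straight up and check.

```bash
python3 -m inch '[[0,0,0,0,0,0,0],[0,0,0,0,0,0,-0.2],[0,0,0,0,0,0,-0.2],[0,0,0,0,0,0,-0.2],[0,0,-0.03,0,0,0,-0.2],[0,0,-0.07,0,0,0,-0.2],[0,0,-0.11,0,0,0,-0.2],[0,0,-0.13,0,0,0,-0.2]]'; python3 -m inch '[[0,0,0,0,0,0,-0.2],[0,0,0,0,0,0,-0.2]]'; python3 - <<'E'
from goal import *
for n in ["wrist","top"]:
    c=read_camera(n);save(c,n+'5.png');P=pts(c);ok=c['range_z']>0
    Q=Rc.inv().apply((P-C).reshape(-1,3)).reshape(P.shape)
    k=ok&(Q[...,0]>-.108)&(Q[...,0]<-.083)&(Q[...,1]>.03)&(Q[...,1]<.07)&(Q[...,2]>.05)&(Q[...,2]<.14)
    q=Q[k]; print(n,len(q),q.mean(0).round(4),q.min(0).round(4),q.max(0).round(4)) if len(q) else print(n,0)
    for x in (-.06,-.07,-.08):
        k=ok&(abs(Q[...,0]-x)<.004)&(Q[...,1]>.035)&(Q[...,1]<.065)&(Q[...,2]>.074)&(Q[...,2]<.14); print(x,Q[k].max(0) if k.any() else None)
    for d in cut_out("short_chest_knob",n)[:1]:
        m=d["pixels"]&ok; print(d["confidence"],np.median(P[m],0))
E
```

```text
clock: 7.0
eef_pos: [0.4844, 0.2983, 0.1976]
tool_rot: [0.786, -0.618, 0.001, -0.003]
ft_force: [-0.6, -0.1, 0.8]
finger_gap: 0.0519
clock: 7.2
eef_pos: [0.4829, 0.2967, 0.1937]
tool_rot: [0.786, -0.619, 0.0, -0.0]
ft_force: [0.2, -1.0, -0.7]
finger_gap: 0.0523
wrist 391 [-0.0917  0.0508  0.0962] [-0.102   0.042   0.0891] [-0.0831  0.0592  0.1005]
-0.06 [-0.05602879  0.0638149   0.09139717]
-0.07 [-0.06601499  0.05422959  0.09305489]
-0.08 [-0.07628843  0.05425255  0.09436981]
0.43 [0.59173552 0.27417902 0.06962718]
top 0
-0.06 [-0.05804097  0.06291106  0.08930767]
-0.07 None
-0.08 None
0.53 [ 0.54075024 -0.06038298  0.11086233]
```

View pics/wrist5.png

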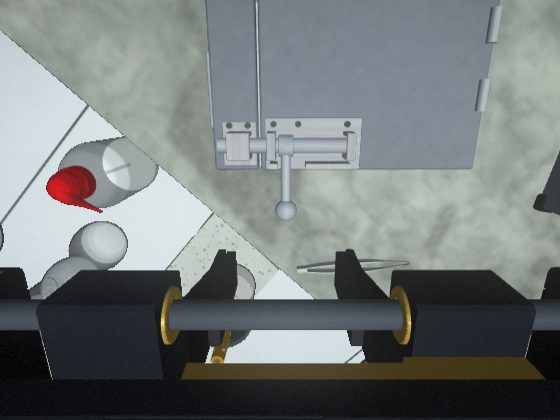

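The bolt is home, but the knob's top is at 100 mm, which puts the handle about 0.14 rad above level. That is too close to the 0.17 limit, so I'll press it down with shut fingertips.

```bash
python3 -m inch '[[0,0,0,0,0,0,0.5],[0,0,0.02,0,0,0,1],[0,0,0.05,0,0,0,1],[0,0,0.07,0,0,0,1],[0,0,0.07,0,0,0,1],[0,0,0.07,0,0,0,1],[0,0,0.07,0,0,0,1],[0,0,0.07,0,0,0,1]]'; python3 -c "
from goal import *
print(L(get_obs()['eef_pos']),shift(W([-.095,.050,.092])))"
```

```text
clock: 8.2
eef_pos: [0.4837, 0.2975, 0.125]
tool_rot: [0.786, -0.619, 0.0, -0.001]
ft_force: [-0.1, -0.4, -0.0]
finger_gap: 0.002
[-0.09449804  0.05059729  0.12495161] [0.0006 0.0006 0.0329]
```

```bash
python3 -m inch '[[0,0,0.012,0,0,0,1],[0,0,0.02,0,0,0,1],[0,0,0.024,0,0,0,1],[0,0,0.028,0,0,0,1],[0,0,0.031,0,0,0,1],[0,0,0.033,0,0,0,1],[0,0,0.033,0,0,0,1]]'; python3 -c "
from goal import *
print(L(get_obs()['eef_pos']))"
```

```text
clock: 8.9
eef_pos: [0.4826, 0.2969, 0.092]
tool_rot: [0.786, -0.618, 0.0, 0.001]
ft_force: [-3.7, -3.2, 11.1]
finger_gap: 0.0002
[-0.095645    0.05032322  0.09196171]
```

Contact at 11 N and the TCP is at z = 92 mm, so the knob is at its level stop. Next I'll lift off and check.

```bash
python3 -m inch '[[0,0,-0.01,0,0,0,1],[0,0,-0.04,0,0,0,1],[0,0,-0.08,0,0,0,0.5],[0,0,-0.105,0,0,0,-0.2],[0,0,-0.105,0,0,0,-0.2],[0,0,-0.105,0,0,0,-0.2],[0,0,-0.105,0,0,0,-0.2]]'; python3 - <<'E'
from goal import *
c=read_camera("wrist");save(c,'w6.png');P=pts(c);ok=c['range_z']>0
Q=Rc.inv().apply((P-C).reshape(-1,3)).reshape(P.shape)
k=ok&(Q[...,0]>-.11)&(Q[...,0]<-.083)&(Q[...,1]>.03)&(Q[...,1]<.07)&(Q[...,2]>.05)&(Q[...,2]<.14)
q=Q[k]; print(len(q),q.mean(0).round(4),q.min(0).round(4),q.max(0).round(4))
for x in (-.06,-.07,-.08):
    k=ok&(abs(Q[...,0]-x)<.004)&(Q[...,1]>.035)&(Q[...,1]<.06)&(Q[...,2]>.074)&(Q[...,2]<.14); print(x,Q[k].max(0) if k.any() else None)
c=read_camera("scene");save(c,'s6.png');P=pts(c);ok=c['range_z']>0
P0=np.load("scene.npy")
f=lambda P:P[(P[...,0]>.5)&(P[...,0]<.56)&(abs(P[...,1]+.06)<.04)&(P[...,2]>.12)&(P[...,2]<.15)].mean(0)
print("short knob before/after",f(P0),f(P)); print(get_obs()['ft_force'])
E
```

```text
clock: 9.6
eef_pos: [0.4824, 0.2962, 0.1945]
tool_rot: [0.786, -0.619, -0.0, 0.001]
ft_force: [1.2, -0.2, -0.6]
finger_gap: 0.0323
371 [-0.0922  0.0509  0.0892] [-0.1022  0.0422  0.0819] [-0.0831  0.059   0.0934]
-0.06 [-0.05608601  0.05966024  0.08902498]
-0.07 [-0.06603318  0.05473242  0.08870047]
-0.08 [-0.07602876  0.05478585  0.08856297]
short knob before/after [ 0.52591177 -0.06724264  0.13466641] [ 0.52572231 -0.06735728  0.13509306]
[ 0.34801239 -0.08834434 -0.82578396]
```

View pics/w6.png

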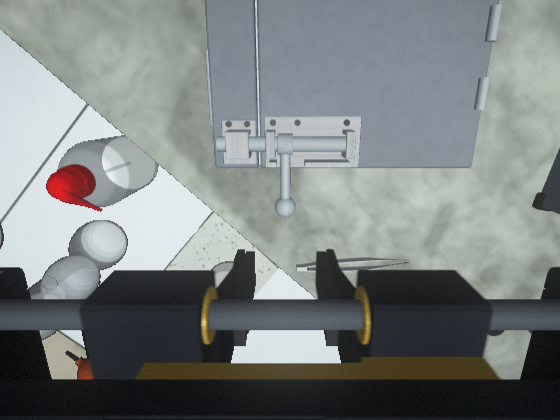

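The handle, seen at (285,175) px with its knob at (285,207), is now level: the knob's top is at 93.4 mm and the stem's top at about 88.7 mm all along. The bolt is through the keeper, with s≈0.040. The gripper is clear.

```bash
python3 -c "
from bench import *
print(close_job())"
```

```text
the job is handed in; nothing more can be done
None
```

The long chest is locked: its bolt is fully across in the keeper and its handle lies level in the notch. I gripped the knob, slid the bolt to the left and swung the handle down.

- **Handle:** after I let go, the first check showed it still about 0.14 rad above level, too close to the 0.17 limit. I pressed it down with shut fingertips (about 11 N) and lifted clear.
- **Last checks:** the bolt's slide is about 40 mm and the handle is within about 0.02 rad of level. The short chest's knob shifted by less than 1 mm in the scene camera, and the gripper was clear of everything, with less than 1 N on the wrist.
- **Disagreements:** while the knob was held, the finger gap read 14–16 mm instead of 18 mm, so the grip was off-centre and slipped a little. The network found the short chest's knob at a wrong spot in the wrist picture, and in the top picture its height was off (0.111 m against 0.131 m at the start). I relied on the depth points from the scene camera instead.

The job was handed in just after 9.6 s; no verdict was reported.

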